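# Line up the polishing kit and open the safety-capped bottle

## Task

Set out the polishing kit on the wooden board: first stand the clay jar on the dark disc right beside the bottle and the flat tin on the disc at the end of the board, both upright and centred, so that bottle, jar and tin make one straight row. Then open the bottle's safety cap: press it down, twist it anticlockwise until it comes free, lift it straight off and finish still holding it in the gripper, level, about 5 cm above the mouth of the bottle. Do not let go of the cap, and leave the lion, the candlestick and the bowl of beads where they are.

Things in the scene. Friction and masses are not known exactly. Their poses are not given: they have to be found in the camera images.
- board: Fixed teak board, 110 mm (x) by 320 mm (y), 18 mm thick. Origin at the centre of its underside on the shelf; y along its length, z up. The bottle stands at its +y end, the two dark discs (flush, 68 mm across) along the middle line.
- near_disc (a point): Centre of the dark disc next to the bottle (middle of the board, 105 mm from the bottle's axis), on the board's top face, 18 mm above the shelf. The jar goes here.
- far_disc (a point): Centre of the dark disc at the board's end away from the bottle (105 mm beyond near_disc), on the board's top face. The tin goes here.
- jar: Loose clay jar with a wooden lid, the taller of the two: diameter 52 mm up to 46 mm, lid 49 mm diameter from 50 to 64 mm (its top). About 0.2 kg. Origin at the centre of its underside, z up. Stands on the shelf at the start.
- tin: Loose flat steel tin, diameter 60 mm (lid 61 mm), 40 mm high. About 0.2 kg. Origin at the centre of its underside, z up. Stands on the shelf at the start.
- bottle: Square plastic bottle clamped to the board (it cannot move or turn), 66 mm square, shoulder 70 mm above its underside; under the cap a neck 40 mm across whose sprung rubber stopper reaches 109 mm when the cap is off (the mouth). Origin at the centre of its underside, on the board's top face (18 mm above the shelf), z up along the neck's axis.
- cap: White round ribbed safety cap on the bottle, loose, 30 g, 34 mm high, 49 to 50 mm in diameter, with a flared rim 60 mm in diameter around its lowest 5 mm. Origin at the centre of its underside, z up; locked, its origin is 77 mm above the bottle's and its x axis lies along the bottle's x axis.
- cap_top (a point): Centre of the cap's top. A spring holds the cap up with about 5 N. Pushed down 4.5 mm or more (it bottoms at 7 mm, 8 N), it turns anticlockwise from above to a stop at about 80 degrees (clockwise is blocked). Turned 58 to 75 degrees (best 66) it is free and lifts straight off. Pushed or turned less, it stays locked.
- lion: Bystander: carved ebony lion on a plinth of 50 by 120 mm, about 115 mm high. Origin at the centre of its underside. Leave alone.
- candlestick: Bystander: pewter candlestick, foot 84 mm across, 140 mm high. Origin at the centre of its underside. Leave alone.
- bowl: Bystander: copper bowl of beads on the turntable, 110 mm across, 40 mm high. Origin at the centre of its underside. Leave alone.
Things that resemble listed ones, but are neither listed nor needed, are in the scene too. What is shaped like the jar but purple or yellow is not meant.

How it is judged:
By the outcome, as a careful person would: the job done as asked, in the order asked, and still so for the second after the job is handed in, while the arm keeps its last pose, push and grip.
It also fails if it takes over 69 s, if anything falls off the work surface, if the arm or the gripper's body presses on something with over 40 N, if the wrist force passes 120 N, or if a joint passes its speed limit or range.

## Robot

A 6-joint arm with a two-finger parallel gripper is mounted at the origin on the work surface. World frame = base frame: x ahead of the robot, y to its left, z up, the work surface at z = 0. Lengths are in mm, angles in degrees, forces in N, time in s.
With the tool pointing down it reaches from about 300 to 850 mm from the base axis. Payload 4.2 kg.
Tool frame: the origin (TCP) lies at the centre of the arm's flange, where the gripper is bolted on; the fingertips stand 191 mm ahead of it and the grasp point (between the pads) lies 172 mm ahead of it; z points along the fingers, y is the direction in which the jaws open and shut (so a half turn about z gives the same grasp; the last joint's range is limited). The gripper opens to 91 mm and grips with 3 to 60 N. Pads are 32 mm wide; open, the fingers measure 118 mm over their backs; the gripper's body (76 mm by 178 mm) begins 60 mm behind the grasp point.
Start: joints at [68.354, 18.312, 89.639, -0, 72.044, -1.146], TCP at [201.37, 538.584, 404.776] pointing down, gripper open.
Joint ranges: [-177.97, 177.97], [-48.28, 115.42], [12.27, 149.76], [-77.06, 257.06], [2.81, 150.46], [-146.56, 146.56]. Speed limits (degrees/s): [147.25, 147.25, 180, 180, 180, 180].

## Interface

Orientations are given as [roll, pitch, yaw] about the fixed x, y, z axes, in that order (R = Rz(yaw) Ry(pitch) Rx(roll)).
In Python, from workcell import status, vision, ticket gives the robot as it stands.
- The arm moves only by the shell command python3 -m jog 'ROWS' [FORCE]. ROWS is JSON, a list of rows, each a list of 7 numbers: the finger opening in m, from 0 to 0.0912, then the shift along the tool's x, y, z in m, then the turn, a rotation vector about the tool's x, y, z in rad. A call has 1 to 12 rows; each row shifts and turns the commanded pose from where the row before left it, along the tool's axes as they then stand; what a row does not reach is not made up. A row lasts 1/8 s, in which the tool goes at most 62.5 mm and 10.7 degrees, less where a joint would pass 70% of its speed; a pose out of reach is approached as far as the arm can. A call with a gripper value outside its range is refused whole. The fingers move at their own pace and stop on an object; FORCE is the grip in N (left out, the last holds). Time passes only in rows, so rows that do not move let the fingers close. It gives the time, the measured TCP pose, the force and the opening at its end, in the units of the state.
- status.state(): the state, without advancing time (a new reading comes with each control period).
- vision.grab_frame(name): name is "scene" or "top" or "wrist"; returns a dict with "color" (480x640x3 uint8, blue, green, red), "depth" (480x640 float32, mm along the optical axis (not along the pixel's ray), 0 where there is no reading), "fov_y" (degrees; the focal length in pixels is half the picture's height over the tangent of half this angle, whatever the lens; pixels are square), "cx", "cy" (the principal point, pixels), "pose" (4x4, takes a point from camera to world coordinates). Camera axes: x right, y down, z forward; pixel columns grow to the right and rows downward; lengths in mm; the calibration is good to about 2 mm. A picture is of the moment at which its call begins.
- ticket.job_done(): hands the job in, once; it reports no verdict.
Trained networks look in the newest picture that a camera, given by its name, has taken for a name from the list of things; names that differ only in an ending like _2 or _b are one class to them, and where a whole thing is asked for, a point or a joint stands for the part that bears it (a point fixed in the world has none). Each returns a list of dicts, best first, with "p" (0 to 1); they miss things now and then, are a little off and sometimes report something else, mostly with a low value. They report only what shows in the picture. A call takes as long as a camera call. They do not tell look-alikes from the thing itself.
- vision.find_in(camera, label): "location" ([x, y, z] in mm, in world coordinates, good to about 4 mm: the middle of the surface that is visible of it).
- vision.silhouettes(camera, label): "pixels" (480x640 bool, what is visible of it).
The state is a dict: "time_s": time; "qpos": joint angles; "qvel": joint speeds; "effort": joint torques, N m; "ee_pos": TCP position; "ee_rot": TCP orientation; "force": force on the tool from outside, world axes, zero at the start; "torque": the same for the moment, N m; "gripper_width": finger opening in mm.
Only numpy, scipy, OpenCV 4.12 (cv2) and the standard library are available. Lean on these libraries where they do the work, as an engineer would, in place of code of your own. Each camera call takes 0.05 s, during which the arm holds its last target.

## Working session

There is one attempt and no reset: what is moved stays moved. The work goes in short steps, Python scripts to look and compute and a shell command to move; the robot and the scene stay as the last step left them, time stands still between calls to the robot, and variables do not carry over. Pictures are saved under pics/ and viewed, and the job is handed in when it is done.

```bash
ls; mkdir -p pics; python3 - <<'E'
from workcell import status, vision
import cv2
print(status.state())
for n in ["scene","top","wrist"]:
    f=vision.grab_frame(n)
    cv2.imwrite(f"pics/{n}0.png",f["color"])
    print(n,f["fov_y"],f["cx"],f["cy"],f["pose"].round(3).tolist() if hasattr(f["pose"],'round') else f["pose"])
E
```

```text
pics
{'time_s': 0.0, 'qpos': array([ 6.83547935e+01,  1.83510780e+01,  8.97057406e+01,  2.20235365e-03,
        7.20432684e+01, -1.14406059e+00]), 'qvel': array([ 0.05236562,  0.0629521 ,  0.07680428, -0.03684146, -0.03709731,
       -0.03401984]), 'effort': array([-6.55205404e-04, -4.12456405e+01, -2.31969523e+01,  7.26050930e-02,
        4.57211479e-02, -1.47036385e-04]), 'ee_pos': array([201.29611646, 538.43796108, 403.93013865]), 'ee_rot': array([-1.79899975e+02, -4.09183611e-03,  1.59498170e+02]), 'force': array([0.58851443, 0.07201165, 0.13015416]), 'torque': array([-0.00130678,  0.02318965,  0.00204449]), 'gripper_width': 91.29821689836922}
scene 48.8554366821203 321.44651769933006 243.4611672016293 [[-0.747, 0.564, -0.353, 1022.371], [0.665, 0.636, -0.391, 573.359], [0.004, -0.526, -0.85, 1257.705], [0.0, 0.0, 0.0, 1.0]]
top 50.596556272150316 317.4683876398728 239.80292218631402 [[-0.022, -0.998, 0.054, 480.147], [-1.0, 0.022, 0.008, 57.131], [-0.01, -0.053, -0.999, 1342.241], [0.0, 0.0, 0.0, 1.0]]
wrist 63.65228074559216 318.62165662642377 240.82599038109984 [[0.35, 0.909, 0.227, 136.828], [0.937, -0.339, -0.086, 561.571], [-0.001, 0.242, -0.97, 384.693], [0.0, 0.0, 0.0, 1.0]]
```

View pics/scene0.png

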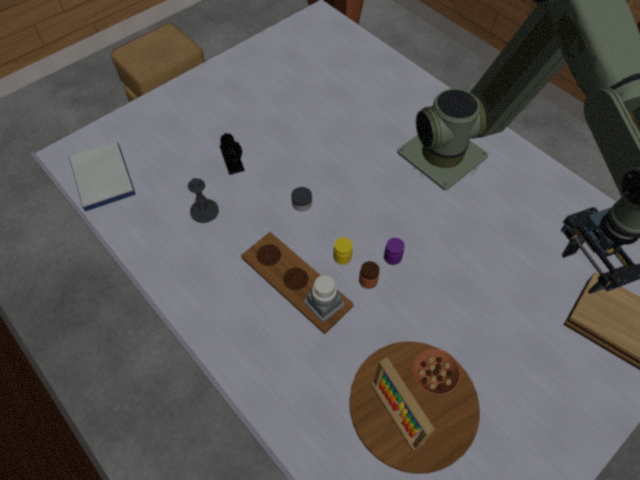

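View pics/top0.png

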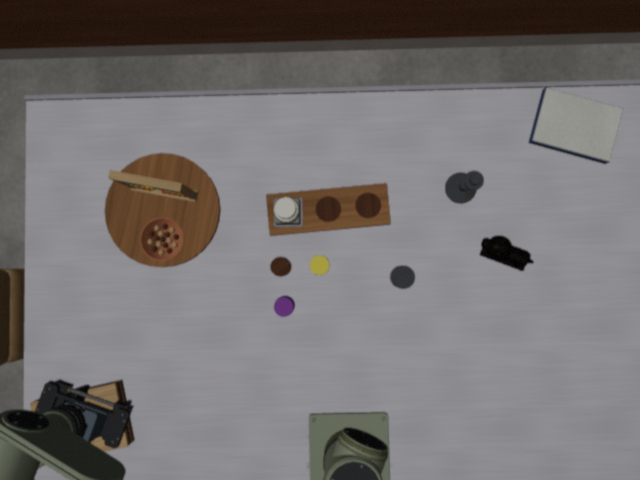

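View pics/wrist0.png

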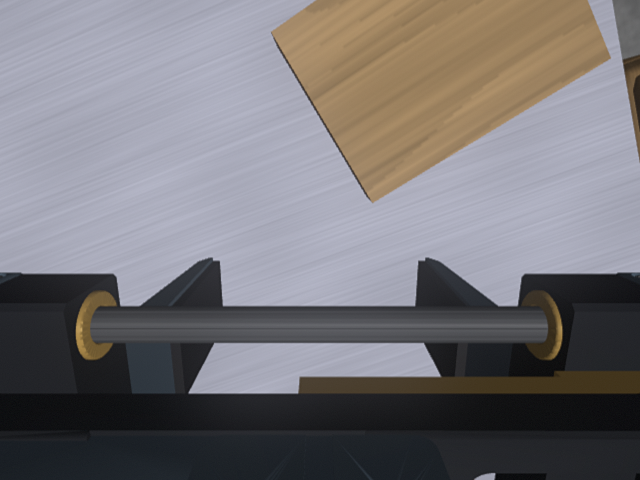

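The top view shows the board with bottle (287,210) and discs (328,208) and (368,205). The jar is at (281,266), beside the purple and yellow decoys, and the tin is at (402,277). Next I'll measure all of these.

```bash
cat > h.py <<'E'
import numpy as np, cv2
from workcell import status, vision
def K(f):
    return 240/np.tan(np.radians(f["fov_y"]/2))
def cloud(f):
    fl=K(f); d=f["depth"]; v,u=np.mgrid[0:480,0:640]
    P=np.stack([(u-f["cx"])/fl*d,(v-f["cy"])/fl*d,d],-1)
    T=np.array(f["pose"]); W=P@T[:3,:3].T+T[:3,3]; W[d<=0]=np.nan
    return W
def px2plane(f,u,v,z):
    T=np.array(f["pose"]); r=T[:3,:3]@np.array([(u-f["cx"])/K(f),(v-f["cy"])/K(f),1])
    return T[:3,3]+r*(z-T[2,3])/r[2]
def proj(f,p):
    T=np.array(f["pose"]); c=T[:3,:3].T@(np.array(p)-T[:3,3]); return c[0]/c[2]*K(f)+f["cx"],c[1]/c[2]*K(f)+f["cy"]
E
python3 - <<'E'
from h import *
for cam in ["top","scene"]:
    f=vision.grab_frame(cam); W=cloud(f)
    print(cam,"table z",np.nanmedian(W[300:350,420:450,2]) if cam=="top" else None)
    for l in ["jar","tin","cap","bottle","board","lion","candlestick","bowl"]:
        r=vision.find_in(cam,l); s=vision.silhouettes(cam,l)
        print(l,[(np.round(x["location"],1).tolist(),round(x["p"],2)) for x in r])
        for x in s:
            m=x["pixels"]; 
            if x["p"]<.3: continue
            Z=W[m]; Z=Z[~np.isnan(Z[:,0])]; zt=np.percentile(Z[:,2],90); t=Z[Z[:,2]>zt-6]
            (cx,cy),rad=cv2.minEnclosingCircle(t[:,:2].astype(np.float32))
            v,u=np.nonzero(m)
            print("   sil",round(x["p"],2),"px",u.mean().round(1),v.mean().round(1),m.sum(),"ztop",zt.round(1),"mean",t.mean(0).round(1),"circ",round(cx,1),round(cy,1),round(rad,1), "col",f["color"][m].mean(0).round())
E
```

```text
top table z -0.023917462766348763
jar [([486.9, 160.0, 69.0], 0.9), ([486.7, 63.8, 62.8], 0.81), ([386.6, 155.8, 62.8], 0.72)]
   sil 0.89 px 279.9 265.6 355 ztop 66.7 mean [485.4 165.   64.3] circ 485.1 164.9 24.5 col [41. 50. 68.]
   sil 0.82 px 319.1 264.5 291 ztop 67.4 mean [486.4  65.1  64.7] circ 486.8 65.1 24.3 col [ 68. 153. 162.]
   sil 0.73 px 284.0 305.4 357 ztop 67.3 mean [384.3 157.6  64.8] circ 384.0 157.7 24.5 col [110.  56.  93.]
tin [([454.5, -148.6, 41.0], 0.78)]
   sil 0.95 px 402.0 276.3 469 ztop 43.1 mean [ 451.8 -146.9   40.7] circ 451.6 -147.7 30.5 col [60. 57. 56.]
cap [([623.1, 142.4, 124.5], 0.67)]
   sil 0.7 px 285.6 208.9 485 ztop 131.7 mean [624.9 144.4 129.4] circ 625.3 143.4 24.7 col [142. 150. 151.]
bottle [([600.0, 125.1, 64.6], 0.81)]
   sil 0.9 px 290.7 217.4 341 ztop 86.7 mean [608.9 132.4  87.1] circ 624.9 143.9 32.4 col [81. 83. 85.]
board [([637.8, 11.8, 17.0], 0.72)]
   sil 0.96 px 335.4 208.2 4344 ztop 21.3 mean [633.6  18.4  18.8] circ 632.6 39.8 167.3 col [45. 67. 94.]
lion [([507.9, -384.8, 75.2], 0.67)]
   sil 0.79 px 504.8 251.8 1071 ztop
[... 1463 characters left out ...]
8], 0.32)]
   sil 0.65 px 289.7 277.4 3666 ztop 20.6 mean [639.1  20.3  18. ] circ 630.1 39.4 167.5 col [35. 55. 79.]
lion [([521.2, -377.6, 78.2], 0.93), ([646.9, 8.2, 19.0], 0.27)]
   sil 0.93 px 231.3 153.6 721 ztop 107.1 mean [ 520.9 -375.5  107.2] circ 520.7 -376.2 26.3 col [19. 18. 19.]
candlestick [([687.0, -305.2, 21.6], 0.85)]
   sil 0.74 px 201.6 203.1 861 ztop 128.1 mean [ 683.6 -307.5  130.6] circ 680.9 -311.4 24.9 col [51. 47. 45.]
bowl [([555.1, 462.6, 61.3], 0.76)]
   sil 0.7 px 301.1 199.0 405 ztop 42.0 mean [ 454.  -145.9   39.7] circ 453.1 -145.6 30.8 col [55. 52. 50.]
   sil 0.69 px 436.4 371.2 1730 ztop 66.9 mean [554.8 460.3  64.9] circ 559.2 459.6 55.5 col [37. 56. 89.]
```

```bash
python3 - <<'E'
from h import *
for cam in ["top","scene"]:
    f=vision.grab_frame(cam); W=cloud(f)
    m=[x for x in vision.silhouettes(cam,"board")][0]["pixels"]
    # resample onto plane z=18, 0.5mm/px
    T=np.array(f["pose"]); x0,y0=540,-160; N=700;s=0.5
    g=np.array([proj(f,[x0+i*s,y0+j*s,18]) for i in range(0,440) for j in range(0,820)]).reshape(440,820,2).astype(np.float32)
    im=cv2.remap(f["color"],g[...,0],g[...,1],cv2.INTER_CUBIC)
    cv2.imwrite(f"pics/rect_{cam}.png",cv2.convertScaleAbs(im,alpha=1.8))
    b=im.astype(int); wood=((b[...,2]-b[...,0])>18).astype(np.uint8)
    wood=cv2.morphologyEx(wood,cv2.MORPH_CLOSE,np.ones((45,45)))
    n,l,st,c=cv2.connectedComponentsWithStats(wood); k=1+np.argmax(st[1:,4])
    pts=np.argwhere(l==k).astype(np.float32)
    r=cv2.minAreaRect(pts); print(cam,"rect centre",x0+r[0][0]*s,y0+r[0][1]*s,"size",r[1][0]*s,r[1][1]*s,"ang",r[2])
    gray=im.max(2); hsv=cv2.cvtColor(im,cv2.COLOR_BGR2HSV)
    dark=((gray<60)&(hsv[...,1]>60)&(l==k)).astype(np.uint8); dark=cv2.morphologyEx(dark,cv2.MORPH_OPEN,np.ones((15,15)))
    n,l2,st,c=cv2.connectedComponentsWithStats(dark)
    for i in range(1,n):
        if st[i,4]>3000: print("  disc",x0+c[i][1]*s,y0+c[i][0]*s,"ext",st[i,2]*s,st[i,3]*s, "diam",2*s*np.sqrt(st[i,4]/np.pi))
E
```

```text
top rect centre 631.6807861328125 39.62776184082031 size 110.28533172607422 319.09033203125 ang 4.170436859130859
  disc 632.086032388664 56.72381072874495 ext 23.5 52.5 diam 35.467741261579384
  disc 635.7198830409357 25.047807017543846 ext 23.5 53.0 diam 32.99423905394037
  disc 639.1916753653445 -47.86299582463465 ext 23.0 52.0 diam 34.92511251028815
  disc 642.5021367521367 -81.02270299145299 ext 25.0 54.0 diam 34.52176435050956
scene rect centre 633.6324615478516 41.43876647949219 size 111.81383514404297 321.90460205078125 ang 4.039237976074219
  disc 632.114967041489 39.0305932531989 ext 63.5 62.5 diam 64.06719895812506
  disc 639.4040957488148 -65.81052304344448 ext 64.0 63.0 diam 63.997603904574696
```

View pics/rect_top.png

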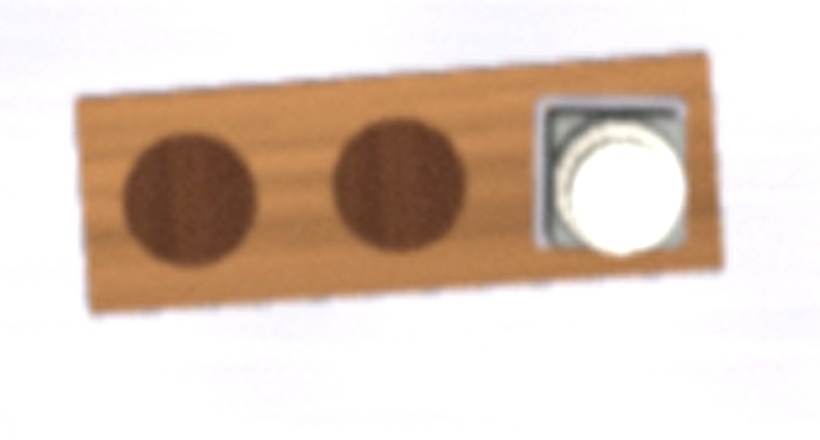

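The near disc comes out at (632.2, 39.2), the far disc at (639.5, -65.5) and the bottle axis at (625, 143.9). Spacing is 105 mm and the row runs at 4° yaw, which fits the given dimensions. First move is a turn to yaw 94°.

```bash
cat > d.py <<'E'
import sys, numpy as np
from scipy.spatial.transform import Rotation as R
from workcell import status
s=status.state(); Rm=R.from_euler('xyz',s["ee_rot"],degrees=True)
print("t",round(s["time_s"],2),"tcp",s["ee_pos"].round(2),"rot",s["ee_rot"].round(2),"F",s["force"].round(1),"T",s["torque"].round(2),"w",round(s["gripper_width"],1),"q",s["qpos"].round(1))
if len(sys.argv)>3:
    tgt=np.array([float(a) for a in sys.argv[1:4]]); yaw=float(sys.argv[4]) if len(sys.argv)>4 else 94.
    Rn=R.from_euler('xyz',[180,0,yaw],degrees=True)
    print("delta tool",((Rn.inv() if len(sys.argv)>5 else Rm.inv()).apply(tgt-s["ee_pos"])/1000).round(4),"rotvec",(Rm.inv()*Rn).as_rotvec().round(4))
E
python3 -m jog '[[0.0912,0,0,0,0,0,0.163],[0.0912,0,0,0,0,0,0.163],[0.0912,0,0,0,0,0,0.163],[0.0912,0,0,0,0,0,0.163],[0.0912,0,0,0,0,0,0.163],[0.0912,0,0,0,0,0,0.163],[0.0912,0,0,0,0,0,0.165]]' 
python3 d.py 484.8 165.2 290
```

```text
time_s: 2.92
ee_pos: [201.4, 538.6, 404.8]
ee_rot: [180.0, -0.0, 93.7]
force: [-0.1, -0.5, 0.4]
gripper_width: 90.8
t 2.92 tcp [201.36 538.59 404.79] rot [ 1.80e+02 -1.00e-02  9.37e+01] F [-0.1 -0.5  0.4] T [-0.05  0.08 -0.05] w 90.8 q [68.4 18.3 89.6  0.  72.  64.7]
delta tool [-0.3909  0.2587  0.1148] rotvec [ 0.     -0.0001 -0.0052]
```

```bash
python3 -m jog '[[0.0912,-0.0391,0.0259,0.0115,0,0,-0.005],[0.0912,-0.0391,0.0259,0.0115,0,0,0],[0.0912,-0.0391,0.0259,0.0115,0,0,0],[0.0912,-0.0391,0.0259,0.0115,0,0,0],[0.0912,-0.0391,0.0259,0.0115,0,0,0],[0.0912,-0.0391,0.0259,0.0115,0,0,0],[0.0912,-0.0391,0.0259,0.0115,0,0,0],[0.0912,-0.0391,0.0259,0.0115,0,0,0],[0.0912,-0.0391,0.0259,0.0115,0,0,0],[0.0912,-0.0391,0.0259,0.0115,0,0,0],[0.0912,0,0,0,0,0,0]]' 
python3 d.py 484.8 165.2 202
```

```text
time_s: 4.3
ee_pos: [490.1, 165.9, 289.0]
ee_rot: [-180.0, 0.0, 94.1]
force: [-0.2, -0.3, 0.1]
gripper_width: 91.0
t 4.3 tcp [490.12 165.85 288.96] rot [-1.7995e+02  3.0000e-02  9.4050e+01] F [-0.2 -0.3  0.1] T [-0.06  0.07  0.02] w 91.0 q [ 17.4  19.2 106.8  -0.   54.1  13.4]
delta tool [-0.0002 -0.0053  0.087 ] rotvec [-0.0008  0.0006  0.001 ]
```

```bash
python3 -m jog '[[0.0912,0,0,0,0,0,0],[0.0912,0,0,0,0,0,0]]'
python3 - <<'E'
from h import *
for n in ["wrist","top"]:
    f=vision.grab_frame(n); cv2.imwrite(f"pics/{n}1.png",f["color"])
    for x in vision.silhouettes(n,"jar"):
        W=cloud(f)[x["pixels"]]; W=W[~np.isnan(W[:,0])]; zt=np.percentile(W[:,2],90); t=W[W[:,2]>zt-6]
        c,r=cv2.minEnclosingCircle(t[:,:2].astype(np.float32)); print(n,round(x["p"],2),zt.round(1),np.round(c,1),round(r,1),f["color"][x["pixels"]].mean(0).round())
E
python3 d.py 484.8 165.2 202
```

```text
time_s: 4.55
ee_pos: [488.2, 168.8, 290.1]
ee_rot: [180.0, -0.0, 94.4]
force: [-0.3, 0.5, -0.4]
gripper_width: 91.3
wrist 0.95 48.6 [479.8  81.3] 18.9 [ 57. 133. 155.]
wrist 0.73 65.3 [383.1 159.2] 24.8 [136.  62. 106.]
wrist 0.6 65.4 [484.  171.7] 29.9 [58. 65. 89.]
top 0.77 67.0 [398.8 141.9] 43.8 [116.  56.  98.]
top 0.75 66.9 [487.   64.8] 24.2 [ 79. 157. 166.]
top 0.55 108.6 [ 521.2 -378. ] 25.9 [22. 22. 24.]
t 4.75 tcp [488.37 168.65 290.06] rot [ 1.7997e+02 -1.0000e-02  9.4380e+01] F [ 0.7 -0.2 -0.2] T [-0.07  0.03  0.03] w 90.9 q [ 17.8  19.1 106.8   0.   54.1  13.4]
delta tool [-0.0032 -0.0039  0.0881] rotvec [ 0.0005 -0.0003  0.0066]
```

View pics/wrist1.png

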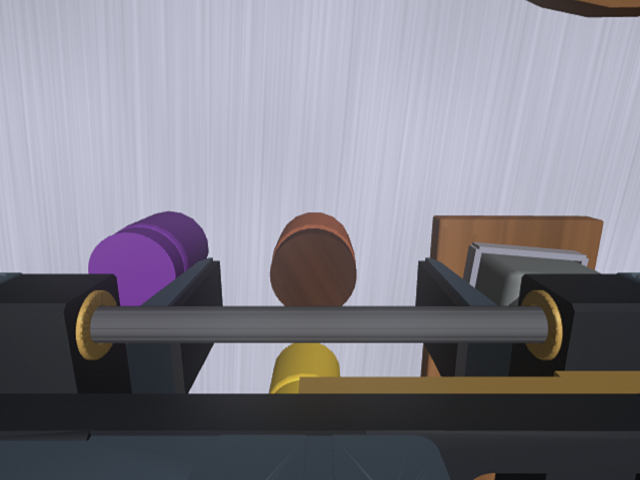

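```bash
python3 -m jog '[[0.0912,-0.0032,-0.0039,0.005,0,0,0.0066],[0.0912,0,0,0.02,0,0,0],[0.0912,0,0,0.02,0,0,0],[0.0912,0,0,0.02,0,0,0],[0.0912,0,0,0.015,0,0,0],[0.0912,0,0,0.01,0,0,0],[0.0912,0,0,0,0,0,0],[0.0912,0,0,0,0,0,0]]'
python3 d.py 484.7 165.3 200
```

```text
time_s: 5.75
ee_pos: [485.4, 164.6, 200.2]
ee_rot: [179.9, -0.0, 93.9]
force: [0.0, -0.6, -0.2]
gripper_width: 91.4
t 5.75 tcp [485.39 164.56 200.22] rot [ 1.7994e+02 -2.0000e-02  9.3920e+01] F [ 0.  -0.6 -0.2] T [-0.04  0.06  0.03] w 91.4 q [ 17.4  25.5 113.    0.   41.4  13.5]
delta tool [ 0.0008 -0.0006  0.0002] rotvec [ 0.0011 -0.0003 -0.0015]
```

Good. Close on the jar with a moderate grip.

```bash
python3 -m jog '[[0.045,0.0008,-0.0006,0,0,0,0],[0.045,0,0,0,0,0,0],[0.045,0,0,0,0,0,0],[0.045,0,0,0,0,0,0],[0.045,0,0,0,0,0,0],[0.045,0,0,0,0,0,0]]' 20
python3 d.py 484.7 165.3 290
```

```text
time_s: 6.5
ee_pos: [484.6, 165.3, 199.8]
ee_rot: [180.0, -0.0, 93.9]
force: [1.1, 0.4, 0.8]
gripper_width: 51.1
t 6.5 tcp [484.59 165.27 199.84] rot [ 1.7998e+02 -1.0000e-02  9.3920e+01] F [1.1 0.4 0.8] T [-0.09 -0.04  0.02] w 51.1 q [ 17.5  25.5 113.1   0.   41.3  13.6]
delta tool [ 0.      0.0002 -0.0902] rotvec [ 0.0004 -0.0002 -0.0014]
```

```bash
python3 -m jog '[[0.045,0,0,-0.01,0,0,0],[0.045,0,0,-0.03,0,0,0],[0.045,0,0,-0.035,0,0,0],[0.045,0,0,-0.035,0,0,0],[0.045,0,0,-0.03,0,0,0],[0.045,-0.022,0.023,0,0,0,0],[0.045,-0.023,0.023,0,0,0,0],[0.045,-0.023,0.023,0,0,0,0],[0.045,-0.023,0.023,0,0,0,0],[0.045,-0.023,0.023,0,0,0,0],[0.045,-0.022,0.023,0,0,0,0],[0.045,0,0,0,0,0,0]]'
python3 -m jog '[[0.045,0,0,0,0,0,0],[0.045,0,0,0,0,0,0]]'
python3 d.py 632.2 39.2 245
```

```text
time_s: 8.0
ee_pos: [632.4, 37.6, 339.4]
ee_rot: [-180.0, 0.0, 93.8]
force: [0.1, 0.4, -1.9]
gripper_width: 51.6
time_s: 8.25
ee_pos: [630.7, 39.6, 339.8]
ee_rot: [-180.0, -0.0, 94.0]
force: [0.5, -0.2, -1.5]
gripper_width: 51.1
t 8.25 tcp [630.69  39.6  339.81] rot [-1.7995e+02 -2.0000e-02  9.3970e+01] F [ 0.5 -0.2 -1.5] T [-0.09  0.06  0.01] w 51.1 q [ 2.5 25.9 87.3  0.  66.8 -1.4]
delta tool [-0.0005  0.0016  0.0948] rotvec [-0.0008 -0.0003 -0.0006]
```

```bash
python3 -m jog '[[0.045,-0.0005,0.0016,0.02,0,0,0],[0.045,0,0,0.03,0,0,0],[0.045,0,0,0.03,0,0,0],[0.045,0,0,0.02,0,0,0],[0.045,0,0,0.01,0,0,0],[0.045,0,0,0,0,0,0],[0.045,0,0,0,0,0,0]]'
python3 - <<'E'
from h import *
f=vision.grab_frame("scene"); cv2.imwrite("pics/scene2.png",cv2.resize(f["color"][180:360,200:440],(800,600)))
E
python3 d.py 632.2 39.2 218
```

```text
time_s: 9.12
ee_pos: [633.4, 38.8, 230.9]
ee_rot: [179.9, -0.0, 93.9]
force: [0.1, -0.4, -2.6]
gripper_width: 51.2
t 9.18 tcp [633.39  38.72 230.93] rot [179.87  -0.    93.93] F [-0.1 -0.8 -2.7] T [-0.09  0.02  0.02] w 51.5 q [ 2.5 31.9 94.3  0.  53.6 -1.5]
delta tool [ 0.0006 -0.0012  0.0129] rotvec [ 0.0022 -0.     -0.0013]
```

View pics/scene2.png

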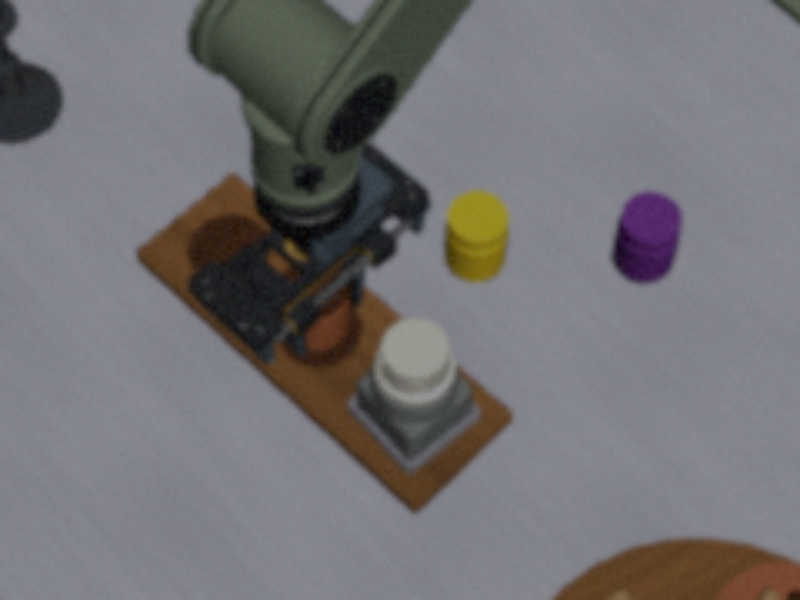

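The jar hangs upright over the near disc, with its visible edge sitting inside the dark ring. I'll let it settle, correct, then lower it.

```bash
python3 -m jog '[[0.045,0,0,0.005,0,0,0],[0.045,0,0,0,0,0,0],[0.045,0,0,0,0,0,0]]'
python3 d.py 632.2 39.2 218
```

```text
time_s: 9.55
ee_pos: [633.1, 38.6, 224.8]
ee_rot: [180.0, -0.0, 93.9]
force: [-0.5, 0.6, -1.4]
gripper_width: 51.4
t 9.55 tcp [633.08  38.58 224.78] rot [179.99  -0.    93.92] F [-0.5  0.6 -1.4] T [-0.08  0.04 -0.  ] w 51.4 q [ 2.4 32.3 94.7  0.  53.  -1.5]
delta tool [ 0.0007 -0.0008  0.0068] rotvec [ 0.0001 -0.0001 -0.0014]
```

```bash
python3 -m jog '[[0.045,0.0007,-0.0008,0.003,0,0,0],[0.045,0,0,0.002,0,0,0],[0.045,0,0,0.001,0,0,0],[0.045,0,0,0.0005,0,0,0],[0.045,0,0,0,0,0,0],[0.045,0,0,0,0,0,0]]'
python3 d.py 632.2 39.2 218
```

```text
time_s: 10.3
ee_pos: [632.2, 39.2, 218.3]
ee_rot: [180.0, -0.0, 93.9]
force: [-0.4, 0.1, -2.4]
gripper_width: 50.9
t 10.3 tcp [632.25  39.23 218.32] rot [179.99  -0.    93.92] F [-0.4  0.1 -2.4] T [-0.15  0.04 -0.02] w 50.9 q [ 2.5 32.6 95.1  0.  52.2 -1.4]
delta tool [-0.     -0.0001  0.0003] rotvec [ 0.0002 -0.0001 -0.0014]
```

```bash
python3 -m jog '[[0.045,0,0,0.0006,0,0,0],[0.045,0,0,0,0,0,0],[0.054,0,0,0,0,0,0],[0.06,0,0,0,0,0,0],[0.07,0,0,0,0,0,0],[0.08,0,0,0,0,0,0],[0.08,0,0,0,0,0,0]]'
python3 -m jog '[[0.08,0,0,-0.01,0,0,0],[0.08,0,0,-0.03,0,0,0],[0.08,0,0,-0.04,0,0,0],[0.09,0,0,-0.03,0,0,0],[0.09,-0.035,0,-0.01,0,0,0],[0.09,-0.04,0,0,0,0,0],[0.09,-0.04,0,0,0,0,0],[0.09,-0.04,0,0,0,0,0],[0.09,-0.03,0,0,0,0,0],[0.09,0,0,0,0,0,0]]'
python3 - <<'E'
from h import *
for n in ["top","scene"]:
    f=vision.grab_frame(n); cv2.imwrite(f"pics/{n}3.png",f["color"])
    for l in ["jar","tin"]:
      for x in vision.silhouettes(n,l):
        W=cloud(f)[x["pixels"]]; W=W[~np.isnan(W[:,0])]; zt=np.percentile(W[:,2],90); t=W[W[:,2]>zt-6]
        c,r=cv2.minEnclosingCircle(t[:,:2].astype(np.float32)); print(n,l,round(x["p"],2),zt.round(1),np.round(c,1),round(r,1),t.mean(0).round(1),f["color"][x["pixels"]].mean(0).round())
E
python3 d.py 451.8 -147 300
```

```text
time_s: 11.18
ee_pos: [632.2, 39.2, 217.7]
ee_rot: [180.0, -0.0, 93.9]
force: [0.3, -0.4, -0.7]
gripper_width: 79.6
time_s: 12.42
ee_pos: [644.7, -147.3, 338.2]
ee_rot: [180.0, 0.0, 93.7]
force: [-0.3, 0.9, -0.5]
gripper_width: 89.8
top jar 0.85 66.7 [486.8  65.1] 24.2 [486.7  65.2  64.4] [ 78. 163. 172.]
top jar 0.65 66.9 [384.  157.5] 24.3 [383.9 157.1  64.5] [118.  60. 101.]
top jar 0.58 84.2 [632.7  39.1] 24.4 [632.2  39.3  81.8] [27. 40. 64.]
top tin 0.54 84.5 [632.4  39.1] 24.3 [631.8  38.8  82. ] [27. 40. 64.]
scene jar 0.86 65.1 [485.7  65.8] 26.0 [486.4  65.8  63.1] [ 35. 118. 131.]
scene jar 0.81 64.8 [384.1 157.9] 24.6 [384.7 159.   63.3] [89. 35. 71.]
scene jar 0.66 83.0 [631.3  40. ] 25.8 [631.8  39.8  81.3] [22. 37. 64.]
scene tin 0.55 42.2 [ 451.3 -148.2] 32.3 [ 450.9 -146.9   39.9] [66. 62. 61.]
t 12.72 tcp [ 644.84 -144.18  337.81] rot [ 1.8e+02 -2.0e-02  9.4e+01] F [-0.4  0.2 -0.2] T [-0.02  0.07 -0.02] w 89.8 q [-13.6  28.5  83.2   0.   68.3 -17.6]
delta tool [ 0.0106 -0.1928  0.0378] rotvec [ 0.     -0.0003 -0.0001]
```

View pics/scene3.png

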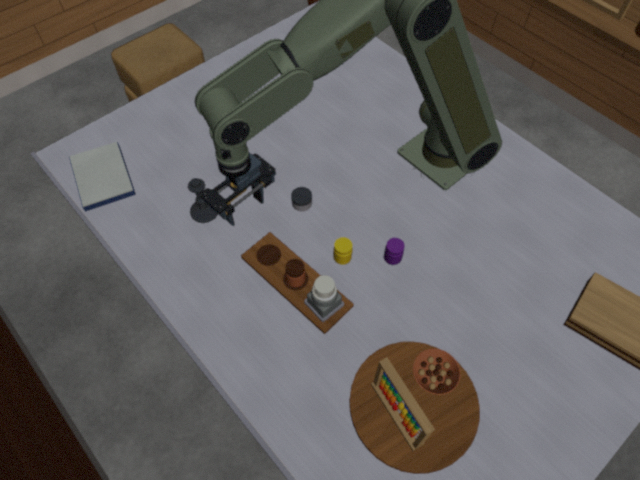

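The jar stands centred on the near disc at (632, 39) with its top at 82 mm. Next is the tin.

```bash
python3 -m jog '[[0.0912,0,-0.02,0,0,0,0],[0.0912,0.002,-0.035,0,0,0,0],[0.0912,0.002,-0.04,0.01,0,0,0],[0.0912,0.002,-0.04,0.02,0,0,0],[0.0912,0.002,-0.035,0.02,0,0,0],[0.0912,0.0026,-0.0228,0.02,0,0,0],[0.0912,0,0,0.02,0,0,0],[0.0912,0,0,0,0,0,0],[0.0912,0,0,0,0,0,0],[0.0912,0,0,0,0,0,0]]'
python3 d.py 451.6 -147.2 195
```

```text
time_s: 13.98
ee_pos: [452.4, -147.9, 248.4]
ee_rot: [179.9, 0.0, 93.9]
force: [0.3, -0.6, 0.6]
gripper_width: 91.3
t 13.97 tcp [ 452.4  -147.87  248.44] rot [1.799e+02 4.000e-02 9.395e+01] F [ 0.3 -0.6  0.6] T [-0.04  0.11  0.01] w 91.3 q [-19.5  18.9 114.9   0.   46.1 -23.4]
delta tool [ 0.0008 -0.0008  0.0534] rotvec [ 0.0018  0.0007 -0.0009]
```

```bash
python3 -m jog '[[0.0912,0.0006,-0.0006,0.02,0,0,0],[0.0912,0,0,0.015,0,0,0],[0.0912,0,0,0.01,0,0,0],[0.0912,0,0,0.008,0,0,0],[0.0912,0,0,0,0,0,0],[0.0912,0,0,0,0,0,0]]'
python3 d.py 451.6 -147.2 195
```

```text
time_s: 14.72
ee_pos: [451.4, -147.4, 194.9]
ee_rot: [180.0, 0.0, 93.9]
force: [-0.3, -0.3, 0.3]
gripper_width: 91.2
t 14.72 tcp [ 451.36 -147.45  194.94] rot [1.7996e+02 1.0000e-02 9.3920e+01] F [-0.3 -0.3  0.3] T [-0.08  0.   -0.01] w 91.2 q [-19.5  23.5 118.2   0.   38.2 -23.4]
delta tool [ 0.0002  0.0003 -0.0001] rotvec [ 0.0007  0.0002 -0.0014]
```

```bash
python3 -m jog '[[0.054,0,0,0,0,0,0],[0.054,0,0,0,0,0,0],[0.054,0,0,0,0,0,0],[0.054,0,0,0,0,0,0],[0.054,0,0,0,0,0,0],[0.054,0,0,0,0,0,0]]' 25
python3 d.py 639.5 -65.5 300
```

```text
time_s: 15.48
ee_pos: [451.2, -147.4, 194.7]
ee_rot: [180.0, 0.0, 93.9]
force: [-1.1, 0.1, 1.3]
gripper_width: 60.4
t 15.47 tcp [ 451.22 -147.38  194.73] rot [179.99   0.    93.92] F [-1.1  0.1  1.3] T [-0.08  0.08 -0.  ] w 60.4 q [-19.5  23.5 118.2   0.   38.2 -23.4]
delta tool [ 0.0688  0.1935 -0.1052] rotvec [ 0.0002  0.     -0.0014]
```

```bash
python3 -m jog '[[0.054,0,0,-0.01,0,0,0],[0.054,0,0,-0.025,0,0,0],[0.054,0,0,-0.03,0,0,0],[0.054,0,0,-0.025,0,0,0],[0.054,0.007,0.0195,0,0,0,0],[0.054,0.012,0.035,0,0,0,0],[0.054,0.015,0.042,0,0,0,0],[0.054,0.015,0.042,0,0,0,0],[0.054,0.012,0.035,0,0,0,0],[0.054,0.0078,0.02,0,0,0,0],[0.054,0,0,0,0,0,0],[0.054,0,0,0,0,0,0]]'
python3 -m jog '[[0.054,0,0,0,0,0,0]]'
python3 d.py 639.5 -65.5 220
```

```text
time_s: 16.98
ee_pos: [639.1, -65.2, 283.4]
ee_rot: [-179.8, -0.0, 93.9]
force: [0.5, 0.3, -2.7]
gripper_width: 60.0
time_s: 17.1
ee_pos: [638.8, -65.7, 284.3]
ee_rot: [-179.9, -0.0, 93.9]
force: [-0.0, 0.2, -2.4]
gripper_width: 60.1
t 17.1 tcp [638.82 -65.74 284.3 ] rot [-1.7993e+02 -1.0000e-02  9.3890e+01] F [-0.   0.2 -2.4] T [-0.08  0.03 -0.02] w 60.1 q [ -6.9  29.5  89.9   0.   60.7 -10.8]
delta tool [0.0002 0.0008 0.0643] rotvec [-0.0012 -0.0002 -0.0019]
```

```bash
python3 -m jog '[[0.054,0.0002,0.0006,0.015,0,0,0],[0.054,0,0,0.02,0,0,0],[0.054,0,0,0.015,0,0,0],[0.054,0,0,0.01,0,0,0],[0.054,0,0,0.005,0,0,0],[0.054,0,0,0,0,0,0],[0.054,0,0,0,0,0,0],[0.054,0,0,0,0,0,0]]'
python3 d.py 639.5 -65.5 213.2
```

```text
time_s: 18.1
ee_pos: [640.2, -65.3, 220.2]
ee_rot: [179.9, 0.0, 93.9]
force: [-0.0, 0.2, -2.5]
gripper_width: 60.5
t 18.1 tcp [640.23 -65.28 220.21] rot [1.7994e+02 1.0000e-02 9.3920e+01] F [-0.   0.2 -2.5] T [-0.1   0.05 -0.01] w 60.5 q [ -6.8  33.3  93.6   0.   53.1 -10.8]
delta tool [-0.0002 -0.0007  0.007 ] rotvec [ 0.0011  0.0001 -0.0014]
```

```bash
python3 -m jog '[[0.054,-0.0002,-0.0006,0.003,0,0,0],[0.054,0,0,0.002,0,0,0],[0.054,0,0,0.0015,0,0,0],[0.054,0,0,0.0005,0,0,0],[0.054,0,0,0,0,0,0],[0.054,0,0,0,0,0,0]]'
python3 d.py 639.5 -65.5 212.7
```

```text
time_s: 18.85
ee_pos: [639.4, -65.5, 212.8]
ee_rot: [-180.0, -0.0, 93.9]
force: [-1.1, -0.2, 0.9]
gripper_width: 60.4
t 18.85 tcp [639.43 -65.51 212.8 ] rot [-180.     -0.     93.92] F [-1.1 -0.2  0.9] T [-0.05  0.23  0.01] w 60.4 q [ -6.9  33.7  94.    0.   52.3 -10.8]
delta tool [0.     0.0001 0.0001] rotvec [-0.     -0.0001 -0.0014]
```

```bash
python3 -m jog '[[0.062,0,0,0,0,0,0],[0.068,0,0,0,0,0,0],[0.076,0,0,0,0,0,0],[0.085,0,0,0,0,0,0],[0.085,0,0,0,0,0,0],[0.09,0,0,-0.01,0,0,0],[0.09,0,0,-0.03,0,0,0],[0.09,0,0,-0.04,0,0,0],[0.09,0,0,-0.04,0,0,0],[0.09,0,0,-0.03,0,0,0],[0.09,0.02,0,0,0,0,0],[0.09,0.035,0,0,0,0,0]]'
python3 -m jog '[[0.09,0.045,0,0,0,0,0],[0.09,0.045,0,0,0,0,0],[0.09,0.04,0,0,0,0,0],[0.09,0.024,0,0,0,0,0],[0.09,0,0,0,0,0,0],[0.09,0,0,0,0,0,0]]'
python3 - <<'E'
from h import *
for n in ["top","scene","wrist"]:
    f=vision.grab_frame(n); cv2.imwrite(f"pics/{n}4.png",f["color"])
    for l in ["jar","tin","cap"]:
      for x in vision.silhouettes(n,l):
        W=cloud(f)[x["pixels"]]; W=W[~np.isnan(W[:,0])]; zt=np.percentile(W[:,2],90); t=W[W[:,2]>zt-6]
        c,r=cv2.minEnclosingCircle(t[:,:2].astype(np.float32)); print(n,l,round(x["p"],2),zt.round(1),np.round(c,1),round(r,1),t.mean(0).round(1),f["color"][x["pixels"]].mean(0).round())
E
python3 d.py 625 143.8 293
```

```text
time_s: 20.35
ee_pos: [635.3, -10.0, 362.1]
ee_rot: [-180.0, -0.0, 93.8]
force: [1.4, -0.1, -0.1]
gripper_width: 89.8
time_s: 21.1
ee_pos: [625.2, 142.3, 362.3]
ee_rot: [-180.0, 0.0, 93.9]
force: [1.3, 0.6, -0.8]
gripper_width: 89.7
top jar 0.69 84.2 [632.5  39.1] 24.5 [632.   39.3  81.9] [26. 39. 63.]
top jar 0.43 67.3 [488.8  52.8] 19.5 [489.8  49.5  88.7] [ 76. 151. 160.]
top tin 0.84 61.0 [638.9 -65.6] 29.9 [638.1 -65.2  58.5] [56. 54. 53.]
top tin 0.53 84.8 [587.6  99.2] 35.3 [586.5 100.1 319.4] [75. 77. 76.]
top cap 0.35 59.4 [606.6 112.3] 3.8 [606.8 111.7  58.3] [73. 73. 72.]
scene jar 0.59 65.9 [650.3  42.5] 16.2 [654.   43.8  67. ] [28. 45. 80.]
scene jar 0.56 65.4 [383.2 159.5] 25.7 [384.2 158.6  63.5] [92. 39. 74.]
scene tin 0.73 59.9 [638.4 -64.2] 30.8 [638.9 -65.   57.6] [55. 52. 51.]
scene tin 0.59 128.5 [ 681.3 -309.8] 23.9 [ 683.3 -306.3  131.1] [55. 51. 49.]
scene cap 0.65 130.1 [624.  145.1] 24.6 [624.4 148.4 128.3] [135. 141. 140.]
wrist jar 0.86 64.7 [486.8  86.3] 12.0 [486.4  85.   63.8] [ 64. 149. 169.]
wrist jar 0.8 64.7 [391.6 157.3] 22.9 [399.9 157.2  63.8] [94. 46. 74.]
wrist jar 0.73 83.3 [619.   97.2] 71.7 [629.6  50.3  82.8] [38. 49. 72.]
wrist cap 0.65 130.4 [624.6 143.7] 25.5 [624.5 145.  129.5] [197. 203. 201.]
t 21.7 tcp [625.2  142.92 362.66] rot [180.    -0.    93.92] F [-0.5 -0.  -0.1] T [-0.1   0.03  0.01] w 90.4 q [11.8 25.8 84.1  0.  70.1  7.9]
delta tool [ 0.0009 -0.0001  0.0697] rotvec [ 0.     -0.0001 -0.0015]
```

View pics/wrist4.png

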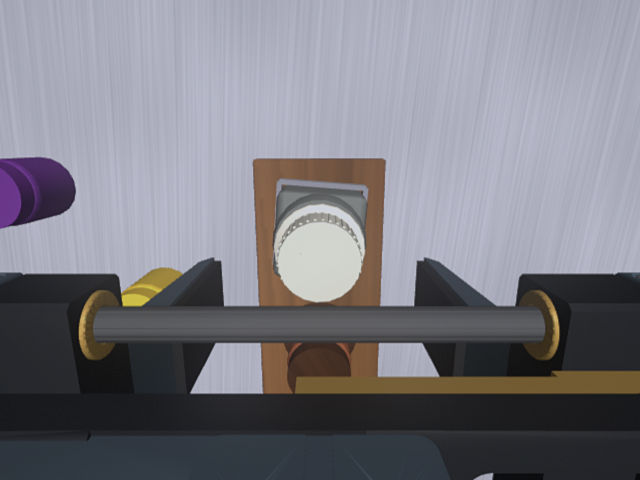

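View pics/top4.png

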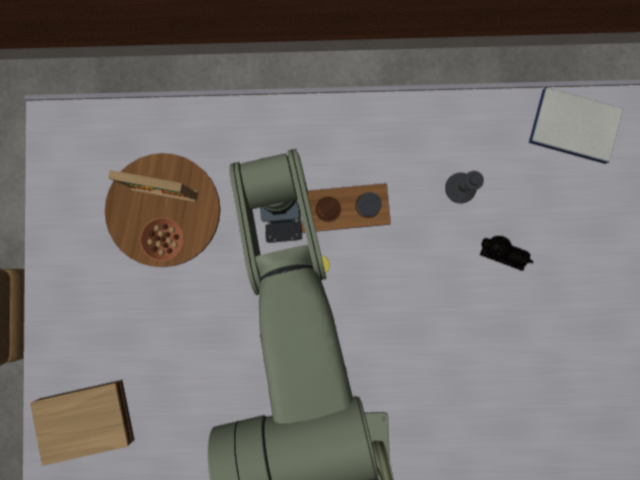

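Tin is at (638.7, -65.5), and jar and bottle line up with it. The cap measures (624.7, 143.8) with its top at 129–130. I'll descend around it.

```bash
python3 -m jog '[[0.0912,0.0009,-0.0001,0.015,0,0,0],[0.0912,0,0,0.02,0,0,0],[0.0912,0,0,0.018,0,0,0],[0.0912,0,0,0.01,0,0,0],[0.0912,0,0,0.0055,0,0,0],[0.0912,0,0,0,0,0,0],[0.0912,0,0,0,0,0,0],[0.0912,0,0,0,0,0,0]]'
python3 d.py 624.9 143.9 293.5
```

```text
time_s: 22.7
ee_pos: [625.2, 143.9, 294.8]
ee_rot: [179.9, -0.0, 93.9]
force: [0.1, -0.5, -1.0]
gripper_width: 91.2
t 22.7 tcp [625.16 143.92 294.79] rot [ 1.7993e+02 -1.0000e-02  9.3920e+01] F [ 0.1 -0.5 -1. ] T [-0.11  0.04 -0.03] w 91.2 q [11.9 28.8 89.3  0.  61.8  8. ]
delta tool [-0.     -0.0003  0.0013] rotvec [ 0.0012 -0.0002 -0.0014]
```

```bash
python3 -m jog '[[0.0912,0,-0.0002,0.001,0,0,0],[0.042,0,0,0,0,0,0],[0.042,0,0,0,0,0,0],[0.042,0,0,0,0,0,0],[0.042,0,0,0,0,0,0],[0.042,0,0,0,0,0,0],[0.042,0,0,0,0,0,0],[0.042,0,0,0,0,0,0]]' 40
python3 d.py 624.9 143.9 287.5
```

```text
time_s: 23.7
ee_pos: [625.2, 143.9, 293.1]
ee_rot: [179.9, -0.0, 93.9]
force: [3.6, 0.4, -4.2]
gripper_width: 54.3
t 23.7 tcp [625.2  143.9  293.06] rot [ 1.7993e+02 -1.0000e-02  9.3920e+01] F [ 3.6  0.4 -4.2] T [-0.05 -0.65 -0.05] w 54.3 q [11.9 28.9 89.4 -0.  61.6  8. ]
delta tool [ 0.     -0.0003  0.0056] rotvec [ 0.0012 -0.0002 -0.0015]
```

Width is 54.3 mm where I expected 49–50, so the tips may be riding on the flare. I'll check.

```bash
python3 -m jog '[[0.042,0,0,0,0,0,0],[0.042,0,0,0,0,0,0]]'
python3 - <<'E'
from h import *
f=vision.grab_frame("wrist"); cv2.imwrite("pics/wrist5.png",f["color"])
f=vision.grab_frame("scene"); cv2.imwrite("pics/scene5.png",cv2.resize(f["color"][230:350,240:400],(800,600),interpolation=cv2.INTER_CUBIC))
E
python3 d.py
```

```text
time_s: 23.95
ee_pos: [625.2, 143.9, 293.1]
ee_rot: [179.9, -0.0, 93.9]
force: [5.4, -0.3, -4.7]
gripper_width: 54.6
t 24.05 tcp [625.17 143.91 293.09] rot [ 1.7993e+02 -1.0000e-02  9.3920e+01] F [ 5.1  0.3 -4.7] T [ 0.01 -0.85 -0.05] w 54.2 q [11.9 28.9 89.4 -0.  61.6  8. ]
```

View pics/wrist5.png

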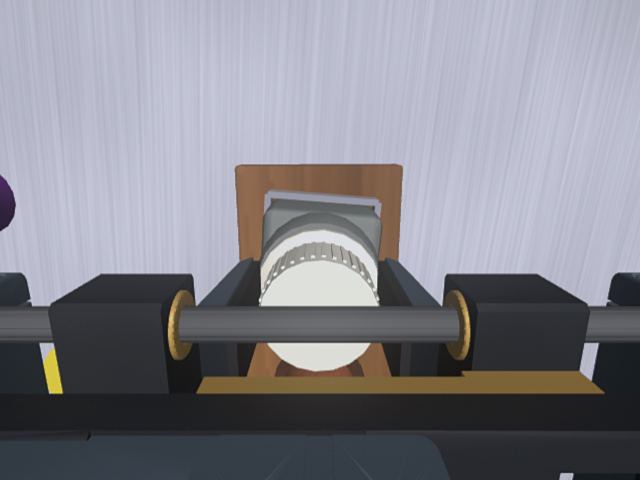

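View pics/scene5.png

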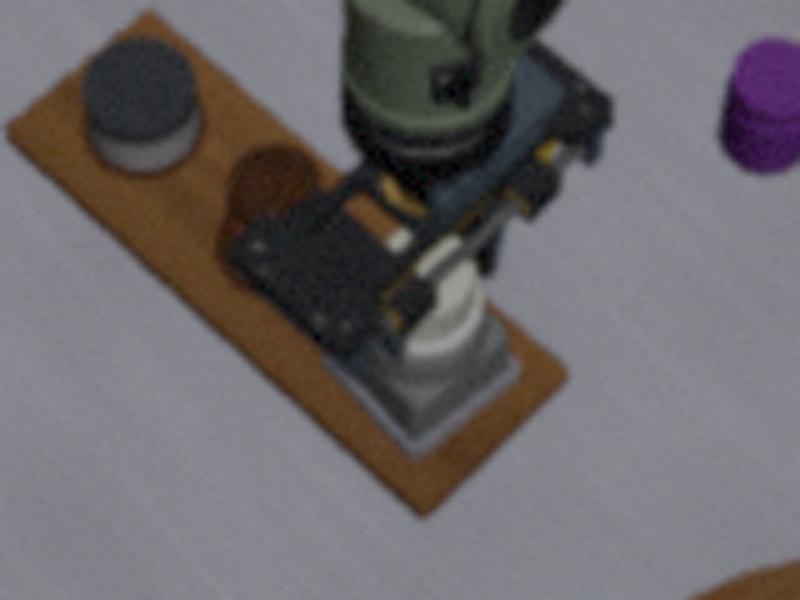

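The cap still looks level. A width of about 55 fits one fingertip on the flare (30) and the other on the body (25). I'll open, rise 5 mm and regrip.

```bash
python3 -m jog '[[0.065,0,0,0,0,0,0],[0.075,0,0,0,0,0,0],[0.075,0,0,-0.003,0,0,0],[0.075,0,0,-0.002,0,0,0],[0.075,0,0,0,0,0,0],[0.075,0,0,0,0,0,0]]' 30
python3 d.py 624.9 143.9 298
python3 - <<'E'
from h import *
f=vision.grab_frame("wrist"); W=cloud(f)
for x in vision.silhouettes("wrist","cap")[:1]:
    m=x["pixels"]; t=W[m]; t=t[~np.isnan(t[:,0])]; top=t[t[:,2]>122]
    A=np.c_[top[:,:2]-[625,144],np.ones(len(top))]; print("top plane",np.linalg.lstsq(A,top[:,2],rcond=None)[0].round(4), top.min(0).round(1), top.max(0).round(1))
    fl=t[t[:,2]<105]; print("low",fl.min(0).round(1),fl.max(0).round(1),np.percentile(fl[:,2],[5,50,95]).round(1), np.percentile(np.hypot(fl[:,0]-624.9,fl[:,1]-143.9),[5,50,95]).round(1))
E
```

```text
time_s: 24.8
ee_pos: [624.8, 143.9, 298.2]
ee_rot: [-180.0, -0.0, 93.9]
force: [0.4, 0.3, 0.3]
gripper_width: 75.1
t 24.8 tcp [624.77 143.87 298.2 ] rot [-179.99   -0.     93.92] F [0.4 0.3 0.3] T [-0.11  0.04  0.  ] w 75.1 q [11.9 28.7 89.1  0.  62.2  8. ]
delta tool [0.     0.0001 0.0002] rotvec [-0.0001 -0.0001 -0.0014]
top plane [-1.950000e-02  6.390000e-02  1.295324e+02] [599.4 118.9 122. ] [649.3 177.7 203.4]
low [595.1  56.2  18.3] [670.3 173.6 105. ] [ 98.4 101.5 103.4] [24.8 27.5 29.5]
```

```bash
python3 -m jog '[[0.06,0,0,0,0,0,0],[0.052,0,0,0,0,0,0],[0.042,0,0,0,0,0,0],[0.042,0,0,0,0,0,0],[0.042,0,0,0,0,0,0],[0.042,0,0,0,0,0,0],[0.042,0,0,0,0,0,0]]' 30
python3 d.py
```

```text
time_s: 25.78
ee_pos: [625.2, 143.9, 298.0]
ee_rot: [179.9, -0.0, 93.9]
force: [4.3, 0.3, -4.9]
gripper_width: 53.0
t 25.77 tcp [625.16 143.89 298.01] rot [ 1.7994e+02 -1.0000e-02  9.3920e+01] F [ 4.3  0.3 -4.9] T [-0.   -0.72 -0.03] w 53.0 q [11.9 28.7 89.1 -0.  62.2  8. ]
```

```bash
python3 - <<'E'
from h import *
f=vision.grab_frame("wrist"); W=cloud(f); cv2.imwrite("pics/wrist6.png",cv2.resize(f["color"][200:400,180:460],(800,571),interpolation=cv2.INTER_CUBIC))
c=f["color"].astype(int); m=(c.min(2)>165)&(W[...,2]>118)&(W[...,2]<145)&(np.hypot(W[...,0]-625,W[...,1]-144)<35)
t=W[m]; print(len(t),t.min(0).round(1),t.max(0).round(1))
A=np.c_[t[:,:2]-[625,144],np.ones(len(t))]; k=np.ones(len(t),bool)
for i in range(10):
    p=np.linalg.lstsq(A[k],t[k,2],rcond=None)[0]; r=t[:,2]-A@p; k=np.abs(r)<1.5
print("plane",p.round(4),"tilt deg",np.degrees(np.hypot(*p[:2])).round(2),k.sum(),t[k].min(0).round(1),t[k].max(0).round(1))
cc,r=cv2.minEnclosingCircle(t[k][:,:2].astype(np.float32)); print(cc,r)
E
```

```text
5930 [599.5 119.3 118.7] [649.3 169.  131.7]
plane [1.200000e-03 2.100000e-03 1.297315e+02] tilt deg 0.14 5634 [600.5 119.3 128.2] [648.2 168.  131.2]
(624.6641235351562, 143.4629364013672) 24.57589340209961
```

View pics/wrist6.png

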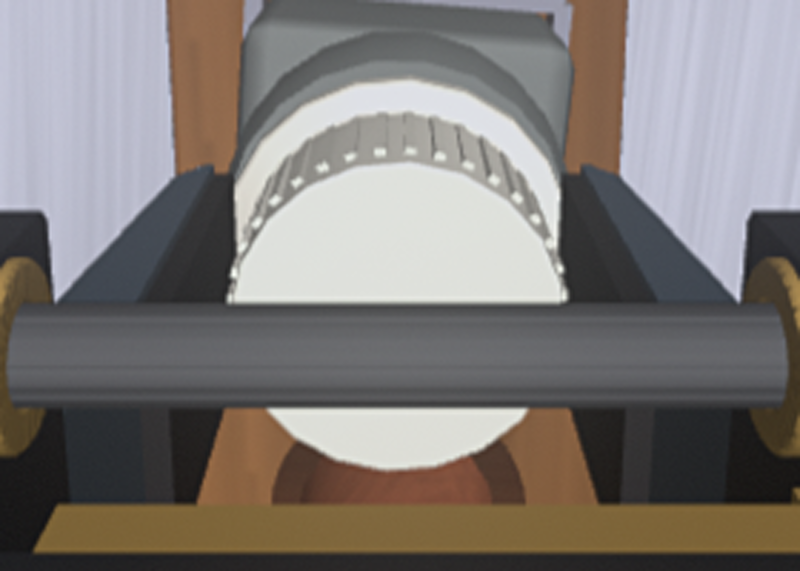

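The cap top is level (0.14°). One-sided contact explains this better: the jaws look about 1.5 mm off-centre, pushed +x with Fx about +4 N. I'll shift towards +x and watch the width and force.

```bash
python3 -m jog '[[0.042,0,0.0007,0,0,0,0],[0.042,0,0,0,0,0,0],[0.042,0,0,0,0,0,0]]'
python3 d.py
python3 -m jog '[[0.042,0,0.0007,0,0,0,0],[0.042,0,0,0,0,0,0],[0.042,0,0,0,0,0,0]]'
python3 d.py
```

```text
time_s: 26.2
ee_pos: [625.4, 143.9, 298.1]
ee_rot: [-180.0, -0.0, 93.9]
force: [2.9, 0.5, -3.7]
gripper_width: 52.7
t 26.2 tcp [625.44 143.93 298.05] rot [-179.98   -0.     93.92] F [ 2.9  0.5 -3.7] T [-0.05 -0.53 -0.08] w 52.7 q [11.9 28.7 89.   0.  62.3  8. ]
time_s: 26.58
ee_pos: [625.7, 143.9, 298.0]
ee_rot: [-179.9, 0.0, 93.9]
force: [0.2, -0.2, -3.2]
gripper_width: 52.5
t 26.57 tcp [625.75 143.95 298.02] rot [-179.89    0.     93.92] F [ 0.2 -0.2 -3.2] T [-0.02  0.08 -0.02] w 52.5 q [11.9 28.8 88.9  0.  62.4  8. ]
```

```bash
python3 -m jog '[[0.042,0,0,0.002,0,0,0],[0.042,0,0,0.001,0,0,0],[0.042,0,0,0,0,0,0],[0.042,0,0,0,0,0,0]]' 40
python3 d.py
python3 -m jog '[[0.042,0,0,0.002,0,0,0],[0.042,0,0,0.001,0,0,0],[0.042,0,0,0,0,0,0],[0.042,0,0,0,0,0,0]]'
python3 d.py
python3 - <<'E'
from h import *
f=vision.grab_frame("wrist"); W=cloud(f); cv2.imwrite("pics/wrist7.png",cv2.resize(f["color"][200:400,180:460],(800,571),interpolation=cv2.INTER_CUBIC))
c=f["color"].astype(int); m=(c.min(2)>165)&(W[...,2]>112)&(W[...,2]<145)&(np.hypot(W[...,0]-625,W[...,1]-144)<22)
print(np.median(W[m][:,2]))
E
```

```text
time_s: 27.08
ee_pos: [626.1, 144.0, 295.8]
ee_rot: [180.0, -0.0, 93.9]
force: [-2.5, -0.8, 5.0]
gripper_width: 52.2
t 27.07 tcp [626.06 143.97 295.76] rot [ 1.800e+02 -1.000e-02  9.392e+01] F [-2.5 -0.8  5. ] T [-0.12  0.58 -0.08] w 52.2 q [11.9 28.9 89.1  0.  62.   8. ]
time_s: 27.58
ee_pos: [626.1, 144.0, 293.0]
ee_rot: [180.0, -0.0, 93.9]
force: [-3.7, -0.3, 6.4]
gripper_width: 52.5
t 27.57 tcp [626.15 143.96 293.02] rot [ 1.7997e+02 -1.0000e-02  9.3920e+01] F [-3.7 -0.3  6.4] T [-0.18  0.67  0.01] w 52.5 q [11.9 29.  89.3  0.  61.7  8. ]
124.81860140032924
```

View pics/wrist7.png

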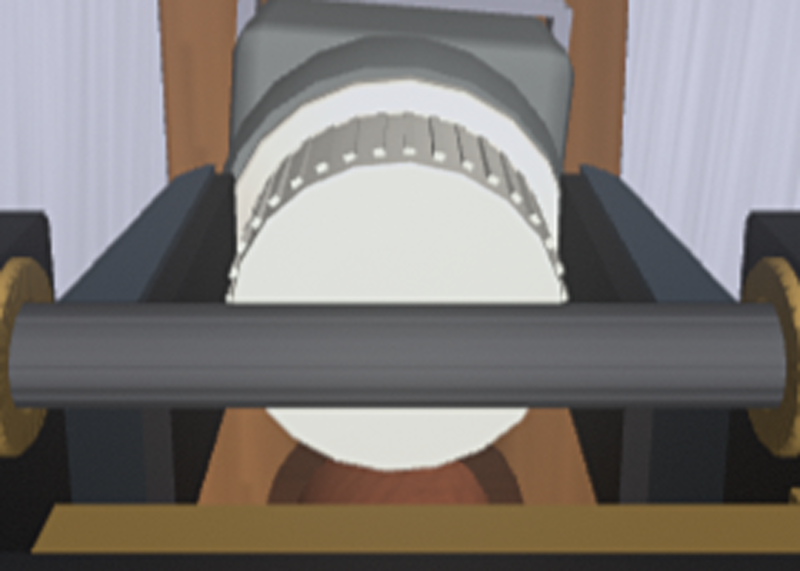

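The cap travels down with the gripper: its top went from 129.7 to 124.8 with no slip. Next: recentre slightly, press about 1.3 mm more, then begin the twist (negative about tool z).

```bash
python3 -m jog '[[0.042,0,-0.0005,0.0008,0,0,0],[0.042,0,0,0.0005,0,0,0],[0.042,0,0,0,0,0,0],[0.042,0,0,0,0,0,0]]' 45
python3 d.py
python3 -m jog '[[0.042,0,0,0,0,0,-0.08],[0.042,0,0,0,0,0,-0.11],[0.042,0,0,0,0,0,-0.11],[0.042,0,0,0,0,0,0],[0.042,0,0,0,0,0,0]]'
python3 d.py
```

```text
time_s: 28.12
ee_pos: [625.9, 143.9, 292.0]
ee_rot: [179.9, -0.0, 93.9]
force: [-2.2, -0.4, 6.6]
gripper_width: 51.9
t 28.12 tcp [625.91 143.94 291.99] rot [ 1.799e+02 -1.000e-02  9.392e+01] F [-2.2 -0.4  6.6] T [-0.12  0.47  0.03] w 51.9 q [11.9 29.  89.4 -0.  61.4  8. ]
time_s: 28.75
ee_pos: [626.3, 144.2, 292.2]
ee_rot: [179.8, 0.0, 111.1]
force: [-0.5, 0.3, 6.3]
gripper_width: 52.1
t 28.75 tcp [626.33 144.18 292.24] rot [1.7979e+02 2.0000e-02 1.1111e+02] F [-0.5  0.3  6.3] T [-0.    0.31 -0.02] w 52.1 q [11.9 29.  89.4  0.  61.4 -9.2]
```

Torque is close to zero, so the cap turns with the jaws; slipping would show about 1 Nm. I'll continue to 66°.

```bash
python3 -m jog '[[0.042,0,0,0,0,0,-0.13],[0.042,0,0,0,0,0,-0.14],[0.042,0,0,0,0,0,-0.14],[0.042,0,0,0,0,0,-0.14],[0.042,0,0,0,0,0,0],[0.042,0,0,0,0,0,0]]'
python3 d.py 625.5 144 292 160
```

```text
time_s: 29.5
ee_pos: [626.5, 144.2, 292.3]
ee_rot: [179.8, 0.2, 142.6]
force: [-0.4, 0.7, 6.2]
gripper_width: 52.3
t 29.5 tcp [626.48 144.17 292.32] rot [1.7980e+02 1.5000e-01 1.4263e+02] F [-0.4  0.7  6.2] T [0.02 0.18 0.07] w 52.3 q [ 11.9  29.   89.4   0.   61.4 -40.7]
delta tool [ 0.0007 -0.0007  0.0003] rotvec [ 0.003   0.0032 -0.3032]
```

```bash
python3 -m jog '[[0.042,0,0,0.0004,0,0,-0.1],[0.042,0,0,0,0,0,-0.1],[0.042,0,0,0,0,0,-0.1],[0.042,0,0,0,0,0,0],[0.042,0,0,0,0,0,0],[0.042,0,0,0,0,0,0]]'
python3 d.py 625.5 144 292 160
python3 - <<'E'
from h import *
f=vision.grab_frame("wrist"); W=cloud(f); cv2.imwrite("pics/wrist8.png",cv2.resize(f["color"][200:400,180:460],(800,571),interpolation=cv2.INTER_CUBIC))
c=f["color"].astype(int); m=(c.min(2)>165)&(W[...,2]>112)&(W[...,2]<145)&(np.hypot(W[...,0]-625,W[...,1]-144)<22)
print(np.median(W[m][:,2]))
E
```

```text
time_s: 30.25
ee_pos: [626.6, 144.2, 292.1]
ee_rot: [179.8, 0.2, 159.8]
force: [0.4, 0.4, 6.3]
gripper_width: 52.0
t 30.25 tcp [626.62 144.2  292.05] rot [179.84   0.24 159.82] F [0.4 0.4 6.3] T [0.03 0.1  0.05] w 52.0 q [ 11.9  29.1  89.4   0.   61.3 -57.9]
delta tool [ 0.001  -0.0006  0.    ] rotvec [ 0.0028  0.0041 -0.0032]
123.84695000810157
```

View pics/wrist8.png

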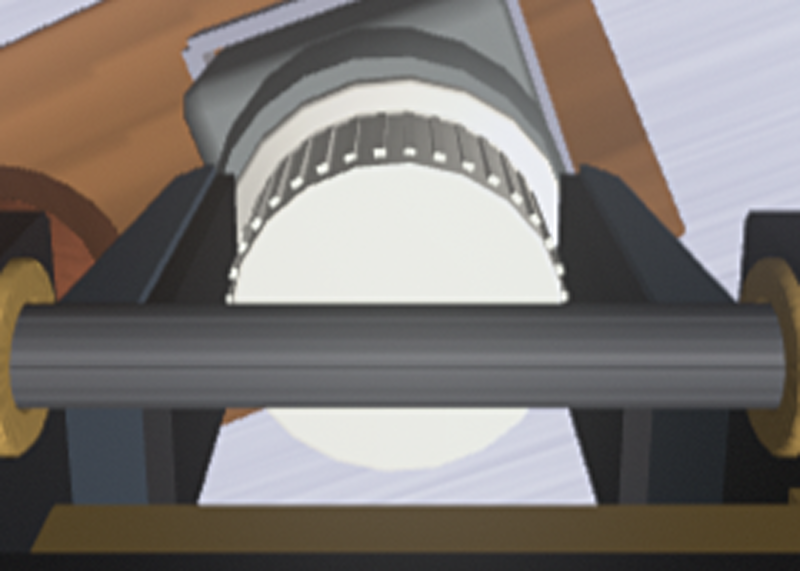

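The rib marks sit at the same pixels relative to the jaws, so the cap has turned the full 66° without slipping. Now lifting straight up slowly.

```bash
python3 -m jog '[[0.042,0,0,-0.003,0,0,0],[0.042,0,0,-0.004,0,0,0],[0.042,0,0,-0.004,0,0,0],[0.042,0,0,-0.004,0,0,0],[0.042,0,0,0,0,0,0]]'
python3 d.py 625.5 144 380 160
```

```text
time_s: 30.92
ee_pos: [625.5, 143.8, 305.0]
ee_rot: [-180.0, -0.1, 159.8]
force: [0.0, -0.1, -0.3]
gripper_width: 52.3
t 30.93 tcp [625.55 143.83 305.01] rot [-1.7996e+02 -5.0000e-02  1.5981e+02] F [ 0.  -0.1 -0.3] T [-0.   -0.04  0.01] w 52.3 q [ 11.9  28.4  88.5  -0.   63.2 -57.9]
delta tool [ 0.0002  0.0001 -0.075 ] rotvec [-0.0007 -0.0009 -0.0034]
```

It's free: well above the locked height with no force. Raising the rest.

```bash
python3 -m jog '[[0.042,0,0,-0.005,0,0,0],[0.042,0,0,-0.008,0,0,0],[0.042,0,0,-0.01,0,0,0],[0.042,0,0,-0.012,0,0,0],[0.042,0,0,-0.012,0,0,0],[0.042,0,0,-0.01,0,0,0],[0.042,0,0,-0.008,0,0,0],[0.042,0,0,-0.006,0,0,0],[0.042,0,0,-0.003,0,0,0],[0.042,0,0,-0.001,0,0,0],[0.042,0,0,0,0,0,0],[0.042,0,0,0,0,0,0]]'
python3 -m jog '[[0.042,0,0,0,0,0,0],[0.042,0,0,0,0,0,0]]'
python3 d.py 625.5 144 380 160
python3 - <<'E'
from h import *
f=vision.grab_frame("wrist"); W=cloud(f); cv2.imwrite("pics/wrist9.png",f["color"])
c=f["color"].astype(int); m=(c.min(2)>150)&(W[...,2]>190)&(W[...,2]<235)&(np.hypot(W[...,0]-625,W[...,1]-144)<23); t=W[m]
A=np.c_[t[:,:2]-[625,144],np.ones(len(t))]; k=np.ones(len(t),bool)
for i in range(10):
    p=np.linalg.lstsq(A[k],t[k,2],rcond=None)[0]; k=np.abs(t[:,2]-A@p)<1.5
print("cap top plane",p.round(4),"tilt",np.degrees(np.hypot(*p[:2])).round(2),k.sum())
for n in ["scene","top"]:
    f=vision.grab_frame(n); cv2.imwrite(f"pics/{n}9.png",cv2.resize(f["color"][190:350,230:430],(800,640))[:600] if n=="scene" else f["color"])
    for l in ["jar","tin","cap","lion","candlestick","bowl"]:
      for x in vision.silhouettes(n,l):
        if x["p"]<.4: continue
        W=cloud(f)[x["pixels"]]; W=W[~np.isnan(W[:,0])]; zt=np.percentile(W[:,2],90); t=W[W[:,2]>zt-6]
        c,r=cv2.minEnclosingCircle(t[:,:2].astype(np.float32)); print(n,l,round(x["p"],2),zt.round(1),np.round(c,1),round(r,1),t.mean(0).round(1))
E
```

```text
time_s: 32.42
ee_pos: [625.7, 143.9, 380.1]
ee_rot: [-180.0, -0.0, 159.8]
force: [0.0, -0.4, -0.2]
gripper_width: 51.8
time_s: 32.67
ee_pos: [625.7, 143.9, 380.4]
ee_rot: [180.0, -0.0, 159.8]
force: [-0.1, -0.1, -0.4]
gripper_width: 52.1
t 32.67 tcp [625.73 143.91 380.38] rot [ 1.8000e+02 -1.0000e-02  1.5981e+02] F [-0.1 -0.1 -0.4] T [0.02 0.   0.01] w 52.1 q [ 11.9  25.2  82.4   0.   72.4 -57.9]
delta tool [0.0002 0.     0.0004] rotvec [ 0.     -0.0002 -0.0034]
cap top plane [-2.000000e-04 -1.000000e-04  2.121245e+02] tilt 0.01 4990
scene jar 0.91 65.0 [382.4 158.2] 26.4 [384.1 158.4  63.1]
scene jar 0.88 83.1 [632.   39.1] 25.0 [632.6  39.2  81.3]
scene jar 0.62 66.1 [483.4  70.5] 23.5 [481.   71.6  63.6]
scene tin 0.78 60.0 [637.6 -65.7] 31.9 [638.6 -65.4  57.7]
scene lion 0.75 108.2 [ 520.3 -377.7] 25.1 [ 521.2 -376.5  108.1]
scene candlestick 0.68 129.1 [ 681.5 -309.6] 23.5 [ 683.4 -307.4  131.8]
scene bowl 0.82 67.0 [559.8 461.2] 55.8 [554.4 458.5  65.1]
top jar 0.63 67.2 [488.8  54. ] 19.8 [489.9  50.8  86.7]
top jar 0.58 84.7 [625.2  42.1] 31.8 [631.1  37.4  90.4]
top tin 0.65 61.3 [639.1 -65.9] 30.3 [639.1 -65.1  58.7]
top lion 0.97 109.2 [ 521.1 -378.9] 25.2 [ 521.1 -377.9  108.8]
top candlestick 0.64 136.2 [ 681.5 -312.2] 13.8 [ 681.7 -311.1  139.4]
top bowl 0.74 67.6 [561.1 461.5] 55.1 [562.7 466.1  65.7]
```

View pics/wrist9.png

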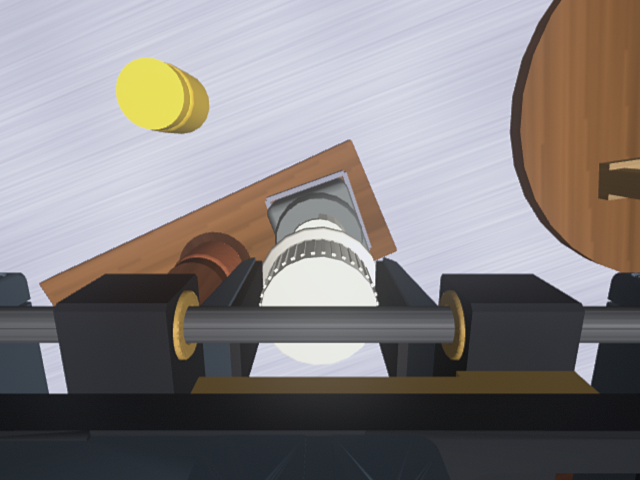

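View pics/scene9.png

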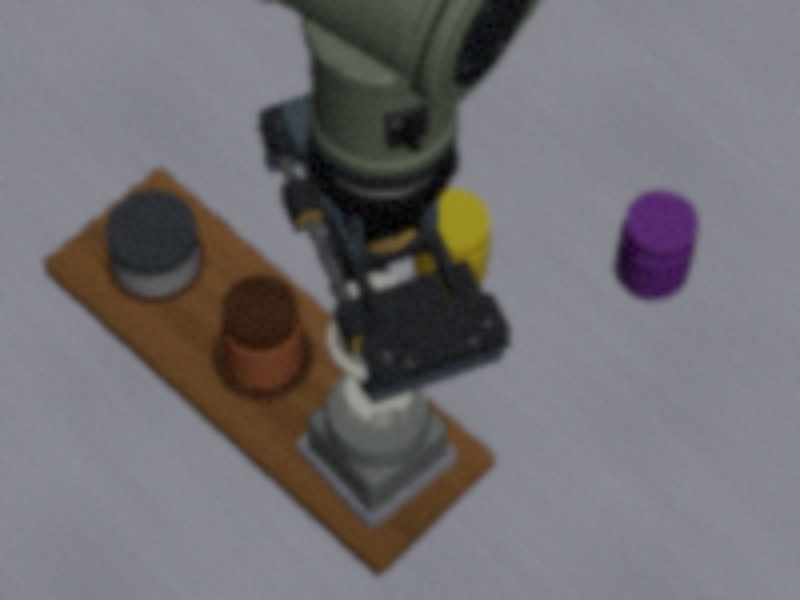

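Checks hold: cap level at 0.01°, its top at 212 so its underside is about 50–51 mm above the mouth, row straight, bystanders unmoved. I'll hand it in.

```bash
python3 -c "
from workcell import ticket
print(ticket.job_done())"; python3 d.py
```

```text
the job is handed in; nothing more can be done
None
the job is handed in; nothing more can be done
```

The job is done and handed in after about 33 s of the 69 s allowed. The jar stands on the near disc and the tin on the far disc. The cap is off and still in the gripper, held level above the bottle.

**Placing:** I set the jar and tin down in the order asked. The last clear views of each put them within about 1–2 mm of the disc centres, at the right heights for standing upright:

| Item | Measured position (mm) | Disc centre (mm) |
|---|---|---|
| Jar | (632, 39) | (632.2, 39.2) |
| Tin | (638–639, -65.5) | (639.5, -65.5) |

**Cap:** I pressed it down about 5.9 mm and turned it 66° anticlockwise without slip. It lifted off with no resistance. It is tilted 0.01° and its underside is about 50–51 mm above the mouth, gripped with 45 N.

**Bystanders:** The lion, candlestick and bowl were within measuring error of where they started.

**What disagreed:**
- **Grip width:** The fingers read about 52 mm on the cap, not the 49–50 mm given.
- **First two cap grips:** They read 53–54 mm with a sideways force of 4–5 N. After the first I opened and gripped again 5 mm higher. After the second I moved the gripper about 1 mm sideways, which cleared the force.
- **Last top view:** The arm partly hid the jar, so I used the scene camera's reading for it.

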